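# Shut off the stapler's air valve in the lantern workshop

## Robot

A 6-joint arm with a two-finger parallel gripper is mounted at the origin on the work surface. World frame = base frame: x ahead of the robot, y to its left, z up, the work surface at z = 0. Lengths are in m, angles in rad, forces in N, time in s.
With the tool pointing down it reaches from about 0.35 to 0.85 m from the base axis. Payload 8.1 kg.
Tool frame: the origin (TCP) lies on the mounting face of the last link; the fingertips stand 186 mm ahead of it and the grasp point (between the pads) lies 167 mm ahead of it; z points along the fingers, y is the line along which they close (so a half turn about z gives the same grasp; the last joint's range is limited). The gripper opens to 93 mm and grips with 3 to 60 N. Pads are 15 mm wide; open, the fingers measure 128 mm over their backs; the gripper's body (75 mm by 188 mm) begins 65 mm behind the grasp point.
Start: joints at [1.167, 0.13, 1.488, -0, 1.523, -0.085], TCP at [0.188, 0.57, 0.405] pointing down, gripper open.
Joint ranges: [-2.96, 2.96], [-0.89, 2.26], [0.02, 2.5], [-1.34, 4.48], [0, 2.73], [-2.66, 2.66]. Speed limits (rad/s): [2.39, 2.39, 2.79, 3.14, 3.14, 3.14].

## Interface

Orientations are given as a rotation vector (axis times angle).
In Python, from plant import * gives the robot as it stands. The module is installed in compiled form; this text tells all that it offers.
- The arm moves only by the tool arm_command, never from a script. Its argument "increments" is a list of rows, each a list of 6 numbers: the shift along the tool's x, y, z in units of 0.2 m (1.0 is 0.2 m), then the turn, a rotation vector about the tool's x, y, z in units of pi rad (1.0 is pi rad). A call has exactly 5 rows; each row is the pose to reach, as a shift and turn from the pose commanded when the call began, along the tool's axes at that moment, turning the shorter way round; what a row does not reach only later rows make up. A row lasts 1/8 s, in which the tool goes at most 62.5 mm and 10.7 degrees, less where a joint would pass 70% of its speed; a pose out of reach is approached as far as the arm can. A call with a number of a shift or a turn outside -1 to 1 is refused whole. A call with a gripper value outside its range is refused whole. "fingers" is the closure, from -1 (fully open) to 1 (shut), set as the call begins (left out, the last holds). The fingers move at their own pace and stop on an object; "force" is the grip in N (left out, the last holds). Time passes only in rows, so rows that repeat a pose let the fingers close, or fill a call up. It gives the time, the measured TCP pose, the force, the opening and the grip force at its end, in the units of the state.
- read_state(): the state, without advancing time (a new reading comes with each control period).
- read_camera(name): name is "scene" or "side" or "wrist"; returns a dict with "image" (480x640x3 uint8, red, green, blue), "fx", "fy", "cx", "cy" (pixels), "T" (4x4, takes a point from camera to world coordinates). Camera axes: x right, y down, z forward; pixel columns grow to the right and rows downward; lengths in m; the calibration is good to about 2 mm. A picture is of the moment at which its call begins. There is no depth.
- close_job(): hands the job in; it is judged then, once.
The state is a dict: "t": time; "q": joint angles; "dq": joint speeds; "joint_torque": joint torques, N m; "tool_pos": TCP position; "orientation": TCP orientation; "force": force on the tool from outside, world axes, zero at the start; "wrist_torque": the same for the moment, N m; "opening": finger opening in m; "gripper_force": force on a finger pad.
Only numpy, scipy, OpenCV 4.12 (cv2) and the standard library are available. Lean on these libraries where they do the work, as an engineer would, in place of code of your own. Each camera call takes 0.05 s, during which the arm holds its last target. There are 200 camera calls.

## Task

On the lantern-maker's bench stands a low air-valve box: push its loose plywood cover back, away from the robot, all the way to the far stop, sliding it flat in its guides without lifting it, to reveal two lever valves. Then push the lever marked by a round disc at its end a quarter turn clockwise (seen from above), fully shut against its stop. Leave the other, plain lever and the glue jar, spool and bowl beside the box undisturbed, and finish clear of everything.

Things in the scene. Friction and masses are not known exactly. Their poses are not given: they have to be found in the camera images.
- airbox: Fixed low grey steel box, 330 (its x) x 310 (its y) x 78 mm high, walls 6 mm; origin at the centre of its underside. Its +x points roughly away from the robot, +y to the left; position and yaw vary. Near half (x -159 to +2 mm): open chamber with two valves, floor at z 6 mm. Far half: closed deck at z 66 mm. A ledge along each side at z 66 mm (inner edges y +-139 mm) carries the cover.
- cover: Loose plywood panel flat on the box's ledges between the side walls (3 mm play each side), 155 (x) x 292 (y) x 6 mm, 0.3 kg; origin at the centre of its underside, axes as the box's. Starts over the chamber, origin at x -80 to -62 mm in the box frame; slides along the box's +x until its edge meets the far wall, origin then at x +81 mm. About 2 to 4 N move it.
- cover_rib (a point): Middle of the top of the wooden rib that stands on the cover, to push against: 16 mm (x) by 120 mm (y), across the centre of the cover, rising 22 mm above the panel; panel top 72 mm, rib top 94 mm above the bench.
- disc_handle (a joint): Angle (rad) of the marked lever about the vertical axis at disc_pivot: 0 = open, pointing along the box's +x; grows clockwise seen from above to 1.57 = shut against its stop, pointing along the box's -y. Starts 0 to 0.3. Stiff: it stays where it is left; about 2 to 4 N at the disc turns it.
- disc_pivot (a point): On the axis of the marked lever, at its mid height (45 mm above the bench). In the box frame at x -125 mm and y either +60 or -50 mm (the two valves swap places at random). The valve's pipe, 20 mm thick, runs along the box's x beneath the lever; pipe and brass valve block (46 x 24 mm) top out 31 mm above the bench.
- disc_end (a point): Centre of the black disc at the end of the marked lever: 32 mm across, 14 mm thick (38 to 52 mm above the bench), 55 mm from the pivot. The lever's bar, 14 mm wide and thick, runs from the pivot to the disc.
- plain_end (a point): Point on the other lever, a plain straight black bar 14 mm wide and thick at the same height, without a disc; 55 mm from its pivot, 16 mm short of its end. It turns as easily, starts 0 to 0.15 rad from the box's +x, its pivot is in the other of the two places; it must be left as it is.
- glue_bottle: Bystander: loose upright white glue jar with green cap, 64 mm across, 140 mm high, left of the box; origin at the centre of its underside.
- spool: Bystander: loose upright wooden thread spool, 52 mm across, 64 mm high, right of the box; origin at the centre of its underside.
- basket: Bystander: loose red plastic bowl, 130 mm across, 90 mm high, right of the box, farther from the robot than the spool; origin at the centre of its underside.

How it is judged:
On the way, in this order (a step that is already met when the one before it is completed fails the run):
1. the cover lies flat within about 20 mm of its far stop (x of cover in the frame of airbox above 0.06 m and z of cover in the frame of airbox below 0.072 m), for 0.2 s.
2. the marked lever is shut (value of joint disc_handle above 1.47 rad), for 0.2 s.
At the end, for the whole second after the job is handed in: The cover rests flat in its guides within about 20 mm of its far stop, the disc-marked lever is within 0.1 rad of its shut stop, the plain lever is still open, its end within 12 mm of where it was, and the bystanders are within 30 mm of where they stood (all of step 1 and value of joint disc_handle above 1.47 rad and linear speed of cover below 0.01 m/s and distance of plain_end from where it was at the start of the episode below 0.012 m and distance of each of glue_bottle, spool, basket from where it was at the start of the episode below 0.03 m); the robot touches nothing.
It fails at once if the cover is lifted or tipped (more than 12 mm up or 0.12 rad) (z of cover in the frame of airbox above 0.078 m or angle between cover's own z axis and vertical above 0.12 rad).
It fails at once if the plain lever is turned (its end moves more than 12 mm) (distance of plain_end from where it was at the start of the episode above 0.012 m).
It fails at once if a bystander is lifted, carried, knocked over or shifted by more than 30 mm (distance of any of glue_bottle, spool, basket from where it was at the start of the episode above 0.03 m or angle between any of glue_bottle, spool, basket's own z axis and vertical above 0.4 rad).
It also fails if it takes over 45 s, if anything falls off the work surface, if the arm or the gripper's body presses on something with over 40 N, if the wrist force passes 120 N, or if a joint passes its speed limit or range.

## Working session

There is one attempt and no reset: what is moved stays moved. The work goes in short steps, Python scripts to look and compute and a tool call to move; the robot and the scene stay as the last step left them, time stands still between calls to the robot, and variables do not carry over. Pictures are saved under pics/ and viewed, at most 10 in all, crops included, and the job is handed in when it is done.

Besides the shell and the picture viewer there is one more tool, called after "Call:" as name(argument=value, ...), one argument or row to a line, values as JSON. arm_command: Moves the arm, as the interface text tells. Shifts and turns lie within -1 to 1; 1 stands for 0.2 m of shift or pi rad of turn. Its arguments: {"type":"object","properties":{"increments":{"type":"array","items":{"type":"array","items":{"type":"number","minimum":-1,"maximum":1}}},"fingers":{"type":"number"},"force":{"type":"number"}},"required":["increments"]}

```bash
mkdir -p pics
python3 - <<'E'
from plant import *
import cv2,numpy as np
s=read_state();print(s['t'],s['tool_pos'],s['orientation'],s['force'],s['opening'])
for n in('scene','side'):
    c=read_camera(n);cv2.imwrite(f'pics/{n}0.png',c['image'][:,:,::-1]);print(n,c['fx'],c['fy'],c['cx'],c['cy'],np.round(c['T'],4).tolist())
E
```

```text
0.0 [0.18794179 0.56955817 0.40368866] [-4.98581681e-01 -3.10131557e+00  2.79063865e-03] [-0.18942025  0.05330315  0.29784999] 0.0932028479257285
scene 439.36541323888304 439.36541323888304 324.77106276758155 242.34893543364092 [[-0.2414, 0.7243, -0.6458, 1.1744], [0.9704, 0.1808, -0.16, 0.1841], [0.0008, -0.6654, -0.7465, 0.7637], [0.0, 0.0, 0.0, 1.0]]
side 493.15470581756216 493.15470581756216 318.15660121742667 248.26296676955582 [[0.7449, -0.4424, 0.4995, 0.1406], [-0.6671, -0.4829, 0.5672, -0.4937], [-0.0097, -0.7557, -0.6549, 0.7066], [0.0, 0.0, 0.0, 1.0]]
```

View pics/scene0.png

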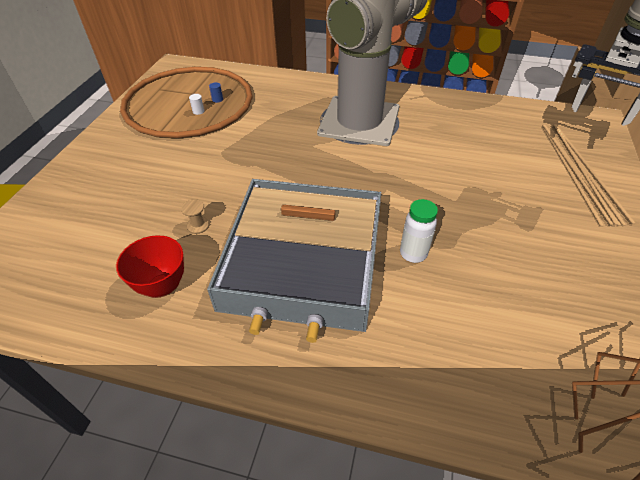

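View pics/side0.png

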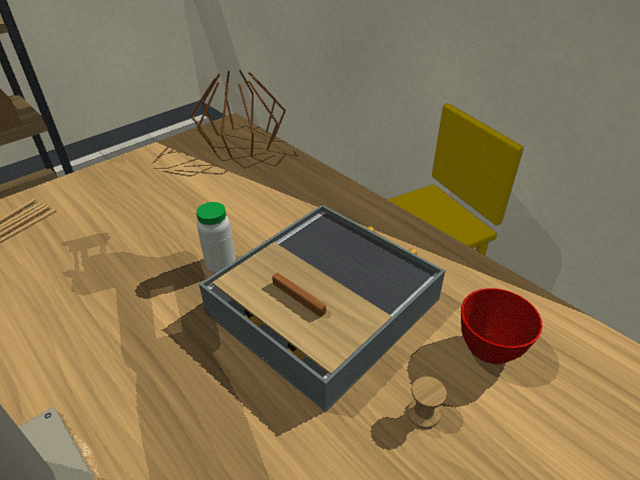

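Run:
```python
import cv2,numpy as np
a=cv2.imread('pics/scene0.png')[165:345,200:400];b=cv2.imread('pics/side0.png')[195:415,190:450]
a=cv2.resize(a,None,fx=3.0,fy=3.0,interpolation=3);cv2.imwrite('pics/a.png',a)
b=cv2.resize(b,None,fx=2.7,fy=2.7,interpolation=3);cv2.imwrite('pics/b.png',b)
```

```text
(no output)
```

View pics/a.png

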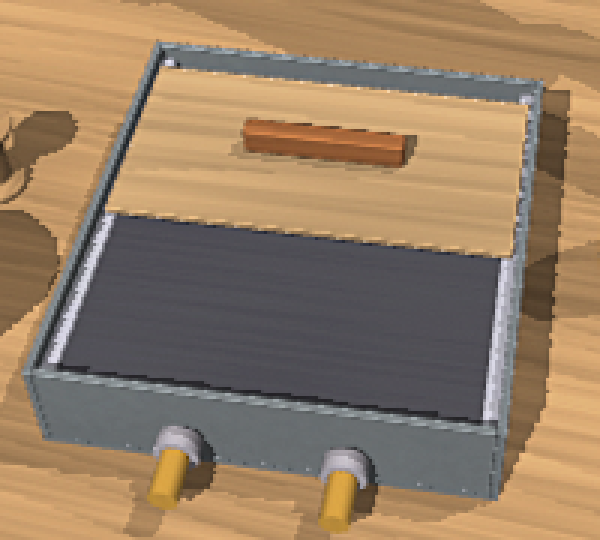

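View pics/b.png

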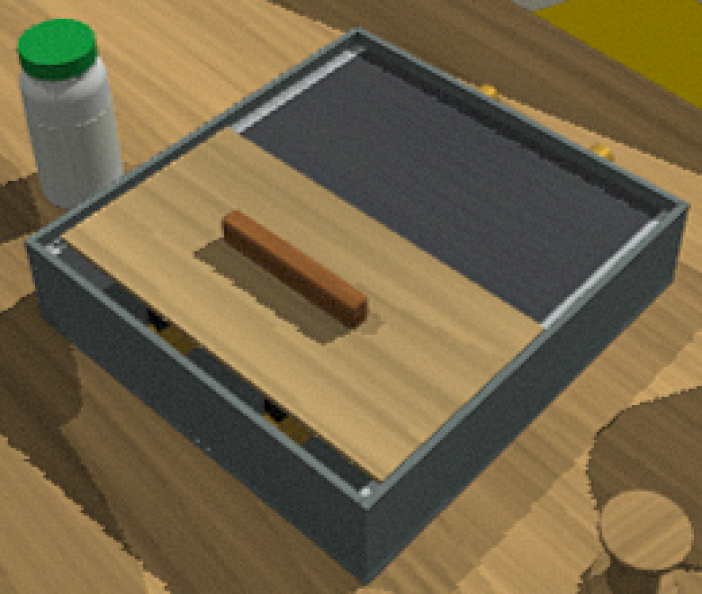

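```bash
cat > h.py <<'E'
import numpy as np
from plant import *
from scipy.optimize import least_squares
from scipy.spatial.transform import Rotation as R
def proj(c,P):
    p=(np.asarray(P)-c['T'][:3,3])@c['T'][:3,:3]
    return np.c_[c['fx']*p[:,0]/p[:,2]+c['cx'],c['fy']*p[:,1]/p[:,2]+c['cy']]
def back(c,uv,z):
    d=c['T'][:3,:3]@[(uv[0]-c['cx'])/c['fx'],(uv[1]-c['cy'])/c['fy'],1];o=c['T'][:3,3]
    return o+d*(z-o[2])/d[2]
def w(b,P):
    P=np.atleast_2d(P);c,s=np.cos(b[2]),np.sin(b[2])
    return np.c_[b[0]+c*P[:,0]-s*P[:,1],b[1]+s*P[:,0]+c*P[:,1],P[:,2]]
E
python3 - <<'E'
from h import *
sc,sd=read_camera('scene'),read_camera('side')
C=np.array([[-.165,-.155,.078],[-.165,.155,.078],[.165,-.155,.078],[.165,.155,.078]])
A=np.array([[158,42],[542,81],[25,373],[499,432]])/3+[200,165]
B=np.array([[367,506],[28,242],[689,206],[358,30]])/2.7+[190,195]
f=lambda b:np.r_[(proj(sc,w(b,C))-A).ravel(),(proj(sd,w(b,C))-B).ravel()]
r=least_squares(f,[.6,0,0]);b=r.x;print(b.round(4),r.fun.round(1))
for c,uv in((sc,(308.7,209.7)),(sd,(300,291.3))):
    p=back(c,uv,.094);d=p[:2]-b[:2];cs,sn=np.cos(b[2]),np.sin(b[2]);print('rib',p,cs*d[0]+sn*d[1],-sn*d[0]+cs*d[1])
for n,uv,z in(('jar',(424,210),.14),('spool',(194,208),.064)):print(n,back(sc,uv,z))
print('bowl',back(sc,(152,255),.09))
# black levers seen in side crop
for uv in((157,318),(273,408)):
    p=back(sd,np.array(uv)/2.7+[190,195],.045);d=p[:2]-b[:2];print('lev',cs*d[0]+sn*d[1],-sn*d[0]+cs*d[1])
np.save('b.npy',b)
s=read_state();print(R.from_rotvec(s['orientation']).as_matrix().round(3))
E
```

```text
[ 0.5741 -0.015   0.0904] [-1.5 -0.8 -0.3 -0.5 -2.6 -0.1  1.5  1.3 -0.6  1.5 -2.1 -1.1  0.6 -1.
 -0.4 -2.1]
rib [ 0.5107295  -0.01662465  0.094     ] -0.06325790676568042 0.004083277898441644
rib [ 0.50918914 -0.02634092  0.094     ] -0.06566930223462257 -0.005454216943147137
jar [0.50030287 0.22511524 0.14      ]
spool [ 0.53929864 -0.28218708  0.064     ]
bowl [ 0.70822818 -0.28767593  0.09      ]
lev -0.1332395952524723 0.060092135465116096
lev -0.13337510261559524 -0.04900087983445268
[[-0.95   0.313 -0.   ]
 [ 0.313  0.95  -0.001]
 [ 0.    -0.001 -1.   ]]
```

```bash
cat >> h.py <<'E'
b=np.load('b.npy')
def to(P,tipz,yaw=0):
    "shift/turn (tool units) from now to finger tip at box-frame P, tip height tipz, tool yaw relative to box"
    s=read_state();M=R.from_rotvec(s['orientation']);t=w(b,[P[0],P[1],tipz+.186])[0]
    a=b[2]+yaw;D=R.from_matrix(np.array([[-np.cos(a),-np.sin(a),0],[-np.sin(a),np.cos(a),0],[0,0,-1]]))
    print(P,tipz,'shift',(M.inv().apply(t-s['tool_pos'])/.2).round(3),'turn',((M.inv()*D).as_rotvec()/np.pi).round(3))
def box():
    s=read_state();M=R.from_rotvec(s['orientation']).as_matrix();p=s['tool_pos']-M@[0,0,-.186];d=p[:2]-b[:2];c,n=np.cos(b[2]),np.sin(b[2])
    print('t',round(s['t'],2),'tip',(c*d[0]+n*d[1]).round(4),(-n*d[0]+c*d[1]).round(4),p[2].round(4),'F',s['force'].round(1),'open',round(s['opening'],3))
E
python3 -c "
from h import *
box();to((-.097,0),.218)"
```

```text
t 0.2 tip -0.3318 0.6169 0.2181 F [-0.  -0.5 -0.5] open 0.093
(-0.097, 0) 0.218 shift [-2.305 -2.364  0.003] turn [-0.   -0.   -0.13]
```

Call:
arm_command(
  increments=[
    [-0.2, -0.2, 0, 0, 0, 0],
    [-0.4, -0.4, 0, 0, 0, 0],
    [-0.6, -0.6, 0, 0, 0, 0],
    [-0.8, -0.8, 0, 0, 0, 0],
    [-1, -1, 0, 0, 0, 0],
  ],
  fingers=1,
  force=20,
)

```text
t: 0.82
tool_pos: [0.3156, 0.3155, 0.4047]
orientation: [0.498, 3.102, 0.0]
force: [1.3, -0.2, 0.3]
opening: 0.0481
gripper_force: 0.0
```

Call:
arm_command(
  increments=[
    [-0.2, -0.2, 0, 0, 0, 0],
    [-0.4, -0.4, 0, 0, 0, 0],
    [-0.6, -0.6, 0, 0, 0, 0],
    [-0.8, -0.8, 0, 0, 0, 0],
    [-1, -1, 0, 0, 0, 0],
  ],
)

```text
t: 1.45
tool_pos: [0.4429, 0.0627, 0.4049]
orientation: [0.499, 3.101, 0.0]
force: [1.5, 1.5, 0.6]
opening: 0.0012
gripper_force: 0.0
```

```bash
python3 -c "
from h import *
box();to((-.097,0),.12)"
```

```text
t 1.45 tip -0.1235 0.0893 0.2189 F [1.5 1.5 0.6] open 0.001
(-0.097, 0) 0.12 shift [-0.299 -0.357  0.494] turn [ 0.    0.   -0.13]
```

Call:
arm_command(
  increments=[
    [-0.1, -0.1, 0.1, 0, 0, -0.04],
    [-0.2, -0.2, 0.2, 0, 0, -0.08],
    [-0.3, -0.36, 0.35, 0, 0, -0.13],
    [-0.3, -0.36, 0.49, 0, 0, -0.13],
    [-0.3, -0.36, 0.49, 0, 0, -0.13],
  ],
)

```text
t: 2.08
tool_pos: [0.4757, -0.0228, 0.3042]
orientation: [0.139, -3.133, -0.002]
force: [-0.8, 0.6, -0.4]
opening: 0.0003
gripper_force: 0.0
```

```bash
python3 -c "
from h import *
import cv2
box();to((-.097,0),.079)
c=read_camera('side');cv2.imwrite('pics/c.png',cv2.resize(c['image'][150:415,190:450,::-1],None,fx=2.2,fy=2.2,interpolation=3))"
```

```text
t 2.08 tip -0.0996 0.0013 0.1182 F [-0.8  0.6 -0.4] open 0.0
(-0.097, 0) 0.079 shift [-0.009 -0.006  0.196] turn [ 0.    -0.002 -0.001]
```

View pics/c.png

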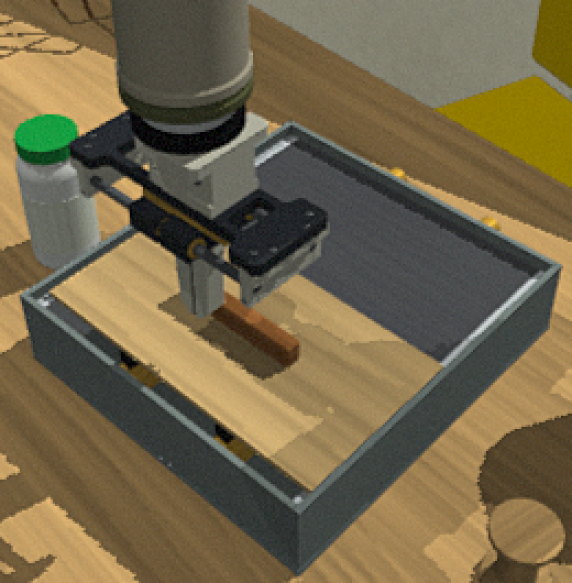

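Call:
arm_command(
  increments=[
    [0, 0, 0.05, 0, 0, 0],
    [0, 0, 0.1, 0, 0, 0],
    [0, 0, 0.15, 0, 0, 0],
    [0, 0, 0.19, 0, 0, 0],
    [0, 0, 0.19, 0, 0, 0],
  ],
)

```text
t: 2.75
tool_pos: [0.4765, -0.0225, 0.2678]
orientation: [0.141, -3.137, -0.001]
force: [0.5, 0.3, 0.2]
opening: 0.0003
gripper_force: 0.0
```

Call:
arm_command(
  increments=[
    [-0.03, 0, 0, 0, 0, 0],
    [-0.08, 0, 0, 0, 0, 0],
    [-0.13, 0, 0, 0, 0, 0],
    [-0.18, 0, 0, 0, 0, 0],
    [-0.23, 0, 0, 0, 0, 0],
  ],
)

```text
t: 3.38
tool_pos: [0.5233, -0.0185, 0.269]
orientation: [0.141, -3.137, 0.0]
force: [-7.6, -0.1, 5.6]
opening: -0.0001
gripper_force: 3.3
```

```bash
python3 -c "
from h import *
box();to((.065,0),.08)"
```

```text
t 3.38 tip -0.0512 0.0011 0.083 F [-7.6 -0.1  5.6] open -0.0
(0.065, 0) 0.08 shift [-0.58  -0.005  0.014] turn [-0. -0. -0.]
```

Call:
arm_command(
  increments=[
    [-0.05, 0, 0, 0, 0, 0],
    [-0.1, 0, 0, 0, 0, 0],
    [-0.15, 0, 0, 0, 0, 0],
    [-0.2, 0, 0, 0, 0, 0],
    [-0.25, 0, 0, 0, 0, 0],
  ],
)

```text
t: 4.0
tool_pos: [0.5731, -0.014, 0.269]
orientation: [0.141, -3.137, 0.0]
force: [-7.0, -0.2, 6.6]
opening: 0.0002
gripper_force: 3.6
```

Call:
arm_command(
  increments=[
    [-0.05, 0, 0, 0, 0, 0],
    [-0.1, 0, 0, 0, 0, 0],
    [-0.15, 0, 0, 0, 0, 0],
    [-0.2, 0, 0, 0, 0, 0],
    [-0.24, 0, 0, 0, 0, 0],
  ],
)

```text
t: 4.62
tool_pos: [0.6209, -0.0097, 0.2689]
orientation: [0.141, -3.137, 0.0]
force: [-6.9, -0.6, 5.2]
opening: 0.0007
gripper_force: 3.3
```

```bash
python3 -c "
from h import *
box();to((.065,0),.08)"
```

```text
t 4.62 tip 0.0468 0.001 0.0829 F [-6.9 -0.6  5.2] open 0.001
(0.065, 0) 0.08 shift [-0.09  -0.005  0.015] turn [-0. -0. -0.]
```

Call:
arm_command(
  increments=[
    [-0.03, 0, 0, 0, 0, 0],
    [-0.06, 0, 0, 0, 0, 0],
    [-0.08, 0, 0, 0, 0, 0],
    [-0.1, 0, 0, 0, 0, 0],
    [-0.1, 0, 0, 0, 0, 0],
  ],
)

```text
t: 5.25
tool_pos: [0.6396, -0.0081, 0.2689]
orientation: [0.141, -3.133, 0.001]
force: [-16.2, -1.1, 12.7]
opening: 0.0004
gripper_force: 8.1
```

```bash
python3 -c "
from h import *
import cv2
box()
c=read_camera('scene');cv2.imwrite('pics/d.png',cv2.resize(c['image'][135:345,180:430,::-1],None,fx=2.8,fy=2.8,interpolation=3))"
```

```text
t 5.25 tip 0.0648 0.0009 0.0829 F [-16.2  -1.1  12.7] open 0.0
```

View pics/d.png

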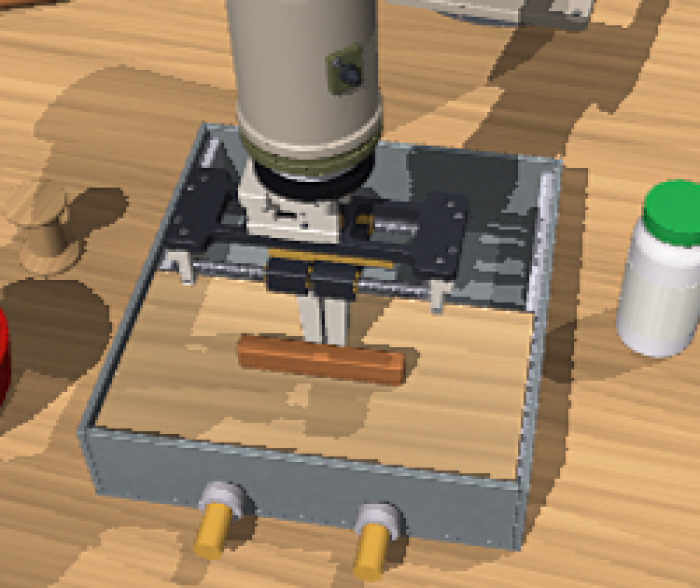

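Call:
arm_command(
  increments=[
    [0.08, 0, 0, 0, 0, 0],
    [0.1, 0, -0.1, 0, 0, 0],
    [0.1, 0, -0.3, 0, 0, 0],
    [0.3, 0, -0.5, 0, 0, 0],
    [0.5, 0, -0.7, 0, 0, 0],
  ],
)

```text
t: 5.92
tool_pos: [0.5404, -0.0169, 0.4117]
orientation: [-0.141, 3.136, -0.001]
force: [-0.3, 0.8, 1.4]
opening: 0.0005
gripper_force: 0.0
```

Call:
arm_command(
  increments=[
    [0.2, 0, -0.1, 0, 0, 0],
    [0.4, 0, -0.2, 0, 0, 0],
    [0.6, 0, -0.3, 0, 0, 0],
    [0.7, 0, -0.3, 0, 0, 0],
    [0.7, 0, -0.3, 0, 0, 0],
  ],
)

```text
t: 6.55
tool_pos: [0.4008, -0.0294, 0.4712]
orientation: [-0.14, 3.134, -0.002]
force: [0.3, -0.2, -0.4]
opening: 0.0007
gripper_force: 0.0
```

```bash
python3 -c "
from h import *
import cv2
box()
I=[read_camera(n)['image'][:,:,::-1] for n in('scene','side','wrist')]
for n,i in zip(('scene','side','wrist'),I): cv2.imwrite('pics/%s1.png'%n,i)
cv2.imwrite('pics/e.png',np.hstack([cv2.resize(i,(400,300)) for i in I[1:]]))"
```

```text
t 6.55 tip -0.1731 0.001 0.2852 F [ 0.3 -0.2 -0.4] open 0.001
```

View pics/e.png

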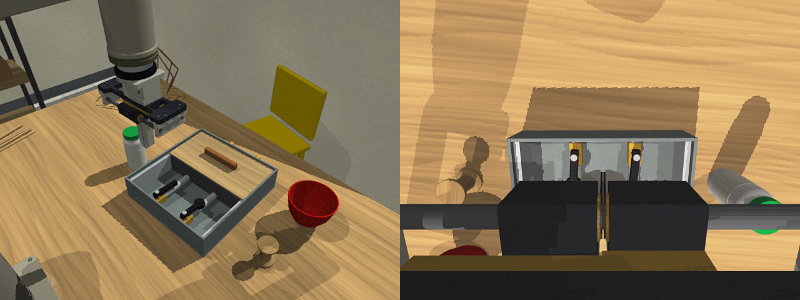

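```bash
python3 -c "
import cv2
cv2.imwrite('pics/f.png',cv2.resize(cv2.imread('pics/side1.png')[250:410,200:400],None,fx=3.5,fy=3.5,interpolation=3))"
```

```text
(no output)
```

View pics/f.png

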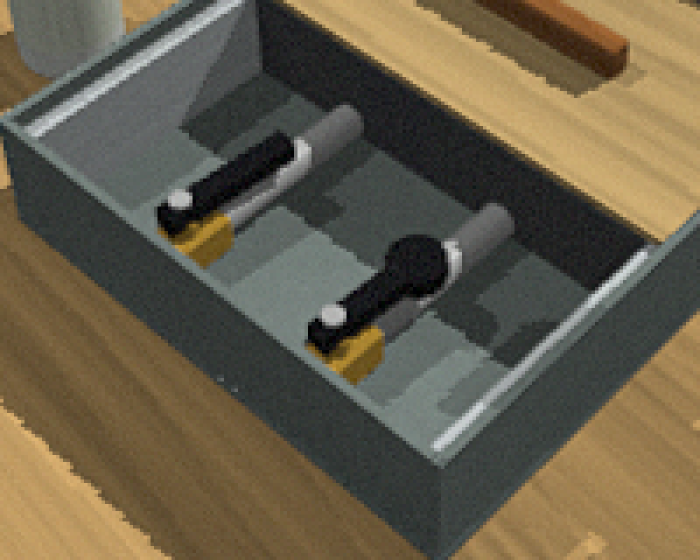

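```bash
cat >> h.py <<'E'
def loc(p):
    d=np.asarray(p)[:2]-b[:2];c,n=np.cos(b[2]),np.sin(b[2]);return np.array([c*d[0]+n*d[1],-n*d[0]+c*d[1]])
E
python3 -c "
from h import *
c=read_camera('side')
for n,u,z in(('disc',(416,264),.052),('piv',(333,317),.054),('ppiv',(180,201),.054),('pend',(285,148),.052)):print(n,loc(back(c,np.array(u)/3.5+[200,250],z)).round(4))
box();to((-.075,-.008),.12,np.pi/2);print(read_state()['q'].round(2))
"
```

```text
disc [-0.0737 -0.0568]
piv [-0.1254 -0.0511]
ppiv [-0.1256  0.0586]
pend [-0.0625  0.0476]
t 6.75 tip -0.1728 0.0013 0.2829 F [-0.8  0.2  0.6] open 0.001
(-0.075, -0.008) 0.12 shift [-0.489 -0.046  0.815] turn [-0.   0.  -0.5]
[-0.2  -0.44  1.88  0.    1.7  -1.86]
```

Call:
arm_command(
  increments=[
    [-0.1, -0.01, 0.05, 0, 0, 0.05],
    [-0.2, -0.02, 0.1, 0, 0, 0.1],
    [-0.3, -0.03, 0.15, 0, 0, 0.15],
    [-0.4, -0.04, 0.2, 0, 0, 0.2],
    [-0.49, -0.05, 0.25, 0, 0, 0.25],
  ],
)

```text
t: 7.38
tool_pos: [0.5011, -0.0305, 0.4176]
orientation: [-1.078, -2.949, 0.0]
force: [-1.0, 0.8, 0.3]
opening: 0.0006
gripper_force: 0.0
```

Call:
arm_command(
  increments=[
    [0, 0, 0.1, 0, 0, 0.05],
    [0, 0, 0.2, 0, 0, 0.1],
    [0, 0, 0.3, 0, 0, 0.15],
    [0, 0, 0.4, 0, 0, 0.2],
    [0, 0, 0.5, 0, 0, 0.25],
  ],
)

```text
t: 8.0
tool_pos: [0.5002, -0.0304, 0.3173]
orientation: [-2.125, -2.313, 0.001]
force: [0.7, -0.5, 0.8]
opening: 0.0003
gripper_force: 0.0
```

```bash
python3 -c "
from h import *
box();to((-.075,-.008),.039,-np.pi/2);print(read_state()['q'].round(2))
"
```

```text
t 8.0 tip -0.0752 -0.0087 0.1313 F [ 0.7 -0.5  0.8] open 0.0
(-0.075, -0.008) 0.039 shift [0.003 0.    0.462] turn [-0.    -0.    -0.002]
[-0.16 -0.08  1.86  0.    1.36 -0.25]
```

Call:
arm_command(
  increments=[
    [0, 0, 0.12, 0, 0, 0],
    [0, 0, 0.24, 0, 0, 0],
    [0, 0, 0.36, 0, 0, 0],
    [0, 0, 0.46, 0, 0, 0],
    [0, 0, 0.46, 0, 0, 0],
  ],
)

```text
t: 8.62
tool_pos: [0.499, -0.0303, 0.2243]
orientation: [-2.117, -2.316, 0.004]
force: [-0.3, 0.2, 0.9]
opening: 0.0005
gripper_force: 0.0
```

```bash
cat >> h.py <<'E'
def arc(ths,r=.05,off=.0235,z=.039):
    for t in ths:
        P=np.array([-.125,-.05])+r*np.array([np.cos(t),-np.sin(t)])+off*np.array([np.sin(t),np.cos(t)])
        print(round(t,2),end=' ');to(P,z,-np.pi/2-t)
E
python3 -c "
from h import *
import cv2
box();arc([0,.12,.3,.45,.6])
c=read_camera('side');cv2.imwrite('pics/g.png',cv2.resize(c['image'][200:410,180:400,::-1],None,fx=2.6,fy=2.6,interpolation=3))"
```

```text
t 8.62 tip -0.0771 -0.0082 0.0383 F [-0.3  0.2  0.9] open 0.0
0 [-0.075  -0.0265] 0.039 shift [-0.09   0.006 -0.004] turn [-0.002 -0.    -0.   ]
0.12 [-0.07254633 -0.03265461] 0.039 shift [-0.121  0.018 -0.004] turn [-0.002 -0.     0.038]
0.3 [-0.07028845 -0.0423256 ] 0.039 shift [-0.169  0.029 -0.004] turn [-0.002 -0.     0.095]
0.45 [-0.06975595 -0.05058777] 0.039 shift [-0.211  0.032 -0.004] turn [-0.002 -0.     0.143]
0.6 [-0.07046412 -0.05883674] 0.039 shift [-0.252  0.029 -0.004] turn [-0.002  0.     0.191]
```

View pics/g.png

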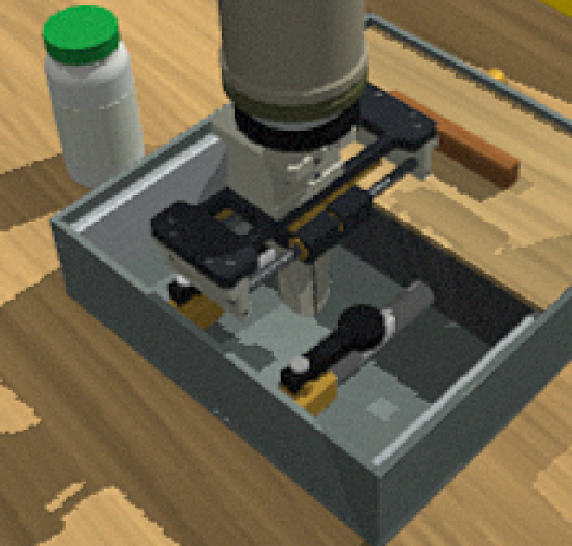

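Call:
arm_command(
  increments=[
    [-0.09, 0.01, 0, 0, 0, 0],
    [-0.12, 0.02, 0, 0, 0, 0.04],
    [-0.17, 0.03, 0, 0, 0, 0.09],
    [-0.21, 0.03, 0, 0, 0, 0.14],
    [-0.25, 0.03, 0, 0, 0, 0.19],
  ],
)

```text
t: 9.3
tool_pos: [0.5109, -0.0809, 0.2278]
orientation: [2.712, 1.585, 0.003]
force: [-0.5, 3.6, -0.2]
opening: 0.0007
gripper_force: 1.3
```

```bash
python3 -c "
from h import *
box();arc([.75,.9,1.05,1.2,1.35])"
```

```text
t 9.3 tip -0.0686 -0.0599 0.0418 F [-0.5  3.6 -0.2] open 0.001
0.75 [-0.07239705 -0.06688725] 0.039 shift [-0.038  0.005  0.014] turn [ 0.    -0.     0.047]
0.9 [-0.07551132 -0.07455851] 0.039 shift [-0.079  0.014  0.014] turn [ 0.    -0.     0.094]
1.05 [-0.079737   -0.08167824] 0.039 shift [-0.12   0.017  0.014] turn [ 0.    -0.     0.142]
1.2 [-0.08497919 -0.08808655] 0.039 shift [-0.161  0.014  0.014] turn [ 0.   -0.    0.19]
1.35 [-0.09112017 -0.09363951] 0.039 shift [-0.202  0.004  0.014] turn [ 0.    -0.     0.238]
```

Call:
arm_command(
  increments=[
    [-0.04, 0, 0.01, 0, 0, 0.05],
    [-0.08, 0.01, 0.01, 0, 0, 0.09],
    [-0.12, 0.02, 0.01, 0, 0, 0.14],
    [-0.16, 0.01, 0.01, 0, 0, 0.19],
    [-0.2, 0, 0.01, 0, 0, 0.24],
  ],
)

```text
t: 9.93
tool_pos: [0.4922, -0.1166, 0.2268]
orientation: [3.103, 0.475, 0.008]
force: [4.1, -0.7, -2.0]
opening: 0.0003
gripper_force: 1.9
```

```bash
python3 -c "
from h import *
box();arc([1.45,1.57]);arc([1.57],off=.0205)"
```

```text
t 9.93 tip -0.0898 -0.0943 0.0408 F [ 4.1 -0.7 -2. ] open 0.0
1.45 [-0.09564611 -0.09680383] 0.039 shift [-0.027  0.009  0.009] turn [ 0.001 -0.001  0.03 ]
1.57 [-0.10146019 -0.09998127] 0.039 shift [-0.059  0.019  0.009] turn [ 0.001 -0.002  0.068]
1.57 [-0.10446019 -0.09998366] 0.039 shift [-0.074  0.016  0.009] turn [ 0.001 -0.002  0.068]
```

Call:
arm_command(
  increments=[
    [-0.03, 0.01, 0, 0, 0, 0.03],
    [-0.05, 0.02, 0, 0, 0, 0.07],
    [-0.065, 0.02, 0, 0, 0, 0.07],
    [-0.08, 0.02, 0, 0, 0, 0.07],
    [-0.08, 0.02, 0, 0, 0, 0.07],
  ],
)

```text
t: 10.55
tool_pos: [0.4807, -0.1241, 0.2273]
orientation: [3.137, 0.142, 0.022]
force: [25.6, 4.6, -15.6]
opening: 0.0006
gripper_force: 13.1
```

```bash
python3 -c "
from h import *
box()"
```

```text
t 10.55 tip -0.1003 -0.1006 0.0413 F [ 25.6   4.6 -15.6] open 0.001
```

Call:
arm_command(
  increments=[
    [0.08, 0, 0, 0, 0, 0],
    [0.12, 0, 0, 0, 0, 0],
    [0.12, 0, -0.2, 0, 0, 0],
    [0.12, 0, -0.5, 0, 0, 0],
    [0.12, 0, -0.8, 0, 0, 0],
  ],
)

```text
t: 11.18
tool_pos: [0.5002, -0.1218, 0.3866]
orientation: [3.138, 0.141, -0.001]
force: [1.5, 0.1, -0.3]
opening: 0.0003
gripper_force: 0.0
```

Call:
arm_command(
  increments=[
    [-0.2, 0, -0.1, 0, 0, 0],
    [-0.4, 0, -0.2, 0, 0, 0],
    [-0.6, 0, -0.3, 0, 0, 0],
    [-0.6, 0, -0.3, 0, 0, 0],
    [-0.6, 0, -0.3, 0, 0, 0],
  ],
)

```text
t: 11.8
tool_pos: [0.3812, -0.1324, 0.4449]
orientation: [3.138, 0.14, 0.001]
force: [0.4, -0.1, -0.8]
opening: 0.0006
gripper_force: 0.0
```

```bash
python3 -c "
from h import *
import cv2
box()
c=read_camera('side');cv2.imwrite('pics/h.png',cv2.resize(c['image'][190:430,180:560,::-1],None,fx=2,fy=2,interpolation=3))"
```

```text
t 11.8 tip -0.2025 -0.0996 0.2589 F [ 0.4 -0.1 -0.8] open 0.001
```

View pics/h.png

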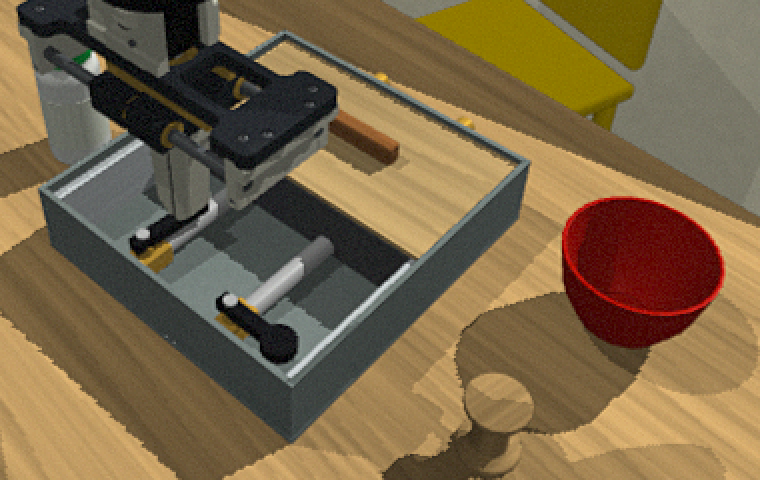

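```bash
python3 -c "
from h import *
c=read_camera('side')
p,d=[loc(back(c,np.array(u)/2+[180,190],z)) for u,z in(((230,300),.054),((279,341),.052))]
v=d-p;a=np.arctan2(-v[1],v[0]);print(p,d,a)
if a>1.48: print(close_job())"
```

```text
[-0.12474681 -0.05005892] [-0.12635013 -0.1071583 ] 1.5988684903748516
the job is handed in; nothing more can be done
None
```

I slid the cover flat to its far stop, turned the disc lever to its shut stop (about 1.6 rad by camera), saw no disturbance to the plain lever or bystanders in the last picture, and handed the job in at about 12 s with the arm clear; no verdict was returned.

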